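# Spread a circlip and hold it at the groove of an axle

## Robot

A 6-joint arm with a two-finger parallel gripper is mounted at the origin on a cart in front of the work surface, level with it; the furniture and walls round the work are solid. World frame = base frame: x ahead of the robot, y to its left, z up, the work surface at z = 0. Lengths are in mm, angles in rad, forces in N, time in s.
With the tool pointing down it reaches from about 400 to 925 mm from the base axis. Payload 3.4 kg.
Tool frame: the origin (TCP) lies at the very end of the fingers, on their centre line; the grasp point (between the pads) lies 19 mm behind it (ctrl.grip_point_offset is the distance from the TCP to the grasp point, in mm); z points along the fingers, y is the line along which they close (so a half turn about z gives the same grasp; the last joint's range is limited). The gripper opens to 85 mm and grips with 20 to 120 N. Pads are 22 mm wide; open, the fingers measure 114 mm over their backs; the gripper's body (76 mm by 85 mm) begins 54 mm behind the grasp point. The pads swing forward as they close: fully open they stand 13 mm farther back than shut.
Start: joints at [1.194, 0.307, 1.506, -0, 1.328, -0.073], TCP at [171.485, 548.839, 231.305] pointing down, gripper open.
Joint ranges: [-3.12, 3.12], [-1.05, 2.28], [0.14, 2.33], [-1.42, 4.57], [0.1, 2.73], [-2.68, 2.68]. Speed limits (rad/s): [2.57, 2.57, 3.14, 3.14, 3.14, 3.14].

## Interface

Orientations are given as a rotation vector (axis times angle).
In Python, from plant import ctrl, optics gives the robot as it stands.
- The arm moves only by the tool arm_command, never from a script. Its argument "targets" is a list of rows, each a list of 7 numbers: the shift along the tool's x, y, z in m, then the turn, a rotation vector about the tool's x, y, z in rad, then the opening, from 0 (shut) to 1 (fully open). A call has exactly 10 rows; each row shifts and turns the commanded pose from where the row before left it, along the tool's axes as they then stand; what a row does not reach is not made up. A row lasts 1/10 s, in which the tool goes at most 50 mm and 8.59 degrees, less where a joint would pass 70% of its speed; a pose out of reach is approached as far as the arm can. A call with a gripper value outside its range is refused whole. The fingers move at their own pace and stop on an object; the grip force is fixed at half the most. Time passes only in rows, so rows that do not move let the fingers close, or fill a call up. It gives the time, the measured TCP pose, the force, the opening and the grip force at its end, in the units of the state.
- ctrl.sense(): the state, without advancing time (a new reading comes with each control period).
- optics.capture(name): name is "side" or "top"; returns a dict with "img" (384x512x3 uint8, red, green, blue), "mtx" (3x3 intrinsics, pixels), "extrinsics" (4x4, takes a point from world to camera coordinates). Camera axes: x right, y up, looking along -z (the intrinsics and any distortion apply to the point x, -y, -z); pixel columns grow to the right and rows downward; lengths in mm; the calibration is good to about 2 mm. A picture is of the moment at which its call begins. There is no depth.
- ctrl.sign_off(): hands the job in; it is judged then, once.
Trained networks look in a picture, given as the dict that the camera call returned (one of the last four; its "shot" number tells which), for a name from the list of things; names that differ only in an ending like _2 or _b are one class to them, and where a whole thing is asked for, a point or a joint stands for the part that bears it (a point fixed in the world has none). Each returns a list of dicts, best first, with "score" (0 to 1); they miss things now and then, are a little off and sometimes report something else, mostly with a low value. They report only what shows in the picture. A call takes as long as a camera call. They do not tell look-alikes from the thing itself.
- optics.search_frame(picture, thing): "centre" ([column, row] as shares, 0 to 1, of the picture: columns of its width, rows of its height, amid what is visible of it).
The state is a dict: "time": time; "joints": joint angles; "joint_vel": joint speeds; "effort": joint torques, N m; "position": TCP position; "ee_rot": TCP orientation; "ft_force": force on the tool from outside, world axes, zero at the start; "torque": the same for the moment, N m; "opening": opening from 0.0 (shut) to 1.0 (fully open); "grasp_force": force on a finger pad.
Only numpy, scipy, OpenCV 4.12 (cv2) and the standard library are available. Lean on these libraries where they do the work, as an engineer would, in place of code of your own. Each camera call takes 0.05 s, during which the arm holds its last target. There are 200 camera calls.

## Task

Take the brass spacer out of the pocket tray and slip it over the axle stub, down onto the shoulder. Then take the circlip pliers out of their stand by the two red handles, squeeze the handles fully so that the circlip on the tips spreads, and slide the spread circlip down over the axle until it is level with the groove, just above the spacer. Finish there, still holding the pliers upright, squeezed and without leaning hard on the spacer or the axle; leave the other spacers, the yellow bottle and the tape measure where they are.

Things in the scene. Friction and masses are not known exactly. Their poses are not given: they have to be found in the camera images.
- brass_center (a point): Centre of the brass spacer, a plain ring of 44 mm outer diameter, 34 mm bore, 20 mm high, standing in one of the three pockets of the tray (any one), 60 g. z is its axis. The upper 13 mm stand out of the pocket.
- grey_center (a point): Centre of the grey plastic spacer (44 mm outer, narrow 20 mm bore, 20 mm high) in another pocket; to be left alone.
- black_center (a point): Centre of the black rubber spacer (44 mm outer, 12 mm bore, 20 mm high) in another pocket; to be left alone.
- tray: Blue pocket tray, fixed, 76 (x) x 200 (y) x 13 mm high; origin at the centre of its underside. Three round pockets of 48 mm, 7 mm deep, in a row along its y axis, 64 mm apart, so a spacer is best gripped across the row (along the tray's x).
- axle: Steel axle stub standing upright on a grey flange plate (94 x 94 x 8 mm), fixed; origin at the centre of the plate's underside, z up the axle. Shoulder of 42 mm diameter up to z = 14 mm, shaft of 30 mm diameter from there to the top at z = 62 mm, with a dark groove (26 mm diameter) from z = 34 to 41 mm.
- shoulder (a point): Point on the axle's axis at the top of the shoulder (z = 14 mm); the spacer's underside rests here, its top is then at z = 34 mm, the lower edge of the groove.
- groove (a point): Middle of the axle's groove, on the axis (z = 37.5 mm).
- axle_top (a point): Centre of the axle's top face (z = 62 mm).
- stand: Blue fixed stand that carries the pliers, base 80 (x) x 96 (y) x 8 mm; two posts with notches hold the pliers' cross bar from below (notch seat 64 mm, cheeks up to 72 mm high). The pliers lift straight up out of it.
- pliers: Circlip pliers, loose, 0.17 kg, hanging upright in the stand, tips down; origin at the pivot, about 67 mm above the bench, z up. A cross bar 70 mm long along y sits at the pivot. Above it stand the two red handles, one on each side in y, 15 mm wide in x, 22 to 68 mm above the pivot. The circlip is fixed to the tips, level, 51.5 mm below the pivot and ahead of the pliers in +x.
- grip_mid (a point): Point midway between the two red handles at mid height, 45 mm above the pliers' pivot. Here the handles measure 52 mm over their outer faces (along the pliers' y) at rest and 32 mm when squeezed fully, when the outer faces are upright and parallel. Axes as the pliers.
- ring_center (a point): Centre of the circlip's opening when spread, fixed in the pliers: 23 mm along +x of the pliers from grip_mid and 96.5 mm below it. The circlip is 3 mm thick (1.5 mm above and below this point); its opening is 36 mm across when fully spread and about 25 mm wide when closed, too narrow for the shaft. Axes as the pliers.
- squeeze (a joint): Angle of each handle: 0 at rest (circlip closed), 0.22 rad squeezed fully against the stop (circlip fully spread). Sprung back to 0; about 9 N on the handles holds it at the stop, 20 to 35 N of grip is firm.
- oil_bottle_by: Yellow oil bottle with a black spout, standing, 36 mm diameter, 117 mm high; origin at its underside. A bystander.
- tape_measure_by: Black tape measure, 49 x 54 x 29 mm; origin at its underside. A bystander.
Not all that is in view belongs to the job. Leave any pink look-alike of the pliers alone.

How it is judged (in metres and radians):
On the way, in this order (a step that is already met when the one before it is completed fails the run):
1. the brass spacer is down on the axle's shoulder (distance between brass_center and shoulder below 0.0135 m and z of brass_center in the frame of axle above 0.0225 m and angle between brass_center's own z axis and vertical below 0.1 rad), for 0.2 s.
2. the circlip, spread, is round or over the axle, above the groove (value of joint squeeze above 0.18 rad and horizontal distance between ring_center and axle_top below 0.006 m and z of ring_center in the frame of axle above 0.045 m), for 0.05 s.
At the end, for the whole second after the job is handed in: Spacer on the shoulder; circlip spread (squeeze over 0.18 rad), within 5 mm of the axis and 3 mm of the middle of the groove; pliers still, within 0.12 rad of upright, gripped, clear of the stand, pressing under 12 N on spacer and axle (all of step 1 and value of joint squeeze above 0.18 rad and horizontal distance between ring_center and groove below 0.005 m and z of ring_center in the frame of axle between 0.0345 and 0.0405 m and angle between pliers's own z axis and vertical below 0.12 rad and contact force between the fingers and pliers above 4 N and contact force between pliers and spacer_brass below 12 N and contact force between pliers and axle below 12 N and contact force between pliers and stand below 0.1 N and linear speed of pliers below 0.02 m/s); the arm keeps its last pose, push and grip.
It fails at once if another spacer was moved more than 20 mm (distance of any of grey_center, black_center from where it was at the start of the episode above 0.02 m).
It fails at once if a bystander was moved more than 30 mm (distance of any of oil_bottle_by, tape_measure_by from where it was at the start of the episode above 0.03 m).
It also fails if it takes over 45 s, if anything falls off the work surface, if the arm or the gripper's body presses on something with over 40 N, if the wrist force passes 120 N, or if a joint passes its speed limit or range.

## Working session

There is one attempt and no reset: what is moved stays moved. The work goes in short steps, Python scripts to look and compute and a tool call to move; the robot and the scene stay as the last step left them, time stands still between calls to the robot, and variables do not carry over. Pictures are saved under pics/ and viewed, at most 10 in all, crops included, and the job is handed in when it is done.

Besides the shell and the picture viewer there is one more tool, called as name(argument=value, ...), one argument or row to a line, values as JSON. arm_command: Moves the arm, as the interface text tells. Its arguments: {"type":"object","properties":{"targets":{"type":"array"}},"required":["targets"]}

```bash
mkdir -p pics; ls
cat > h.py <<'E'
import numpy as np, cv2
from plant import ctrl, optics
def proj(c,P):
    E=np.array(c["extrinsics"]);K=np.array(c["mtx"]);p=(E@np.append(P,1))[:3];p=K@np.array([p[0],-p[1],-p[2]]);return p[:2]/p[2]
def ray(c,uv):
    E=np.array(c["extrinsics"]);K=np.array(c["mtx"]);d=np.linalg.inv(K)@np.array([uv[0],uv[1],1.]);d=np.array([d[0],-d[1],-d[2]])
    R=E[:3,:3];return -R.T@E[:3,3], R.T@d
def onz(c,uv,z):
    o,d=ray(c,uv);return o+d*(z-o[2])/d[2]
def tri(cs,uvs):
    A=np.zeros((3,3));b=np.zeros(3);L=[]
    for c,u in zip(cs,uvs):
        o,d=ray(c,u);d/=np.linalg.norm(d);M=np.eye(3)-np.outer(d,d);A+=M;b+=M@o;L.append((o,M))
    p=np.linalg.solve(A,b);return p,[np.linalg.norm(M@(p-o)) for o,M in L]
def save(c,n,box=None,s=1):
    i=c["img"]
    if box: i=i[box[1]:box[3],box[0]:box[2]]
    cv2.imwrite("pics/"+n,cv2.resize(i[:,:,::-1],None,fx=s,fy=s,interpolation=cv2.INTER_CUBIC))
E
python3 - <<'E'
from h import *
s=ctrl.sense();print(s["position"],s["ee_rot"],s["opening"],s["time"],ctrl.grip_point_offset)
cs={n:optics.capture(n) for n in("side","top")}
for n,c in cs.items():
    print(n,c["mtx"],np.round(ray(c,(256,192)),3),[k for k in c])
    for t in("brass_center","grey_center","black_center","tray","axle","stand","pliers","grip_mid","ring_center","axle_top","groove","oil_bottle_by","tape_measure_by"):
        try:print(n,t,[(round(x["score"],2),np.round(np.array(x["centre"])*[512,384],1).tolist()) for x in optics.search_frame(c,t)])
        except Exception as e: print(t,e)
i=np.vstack([cs["side"]["img"],cs["top"]["img"]]) 
cv2.imwrite("pics/a.png",cv2.resize(cs["side"]["img"][:,:,::-1],(800,600)));cv2.imwrite("pics/b.png",cv2.resize(cs["top"]["img"][:,:,::-1],(800,600)))
E
```

```text
pics
[171.22964884 548.19050114 230.36169061] [-0.47376886 -3.10522498  0.00313013] 0.9989706872049117 0.0 18.700000000000003
side [[371.48077433   0.         262.75022353]
 [  0.         371.48077433 190.88243625]
 [  0.           0.           1.        ]] [[ 4.30983e+02  7.56036e+02  6.84021e+02]
 [ 1.27000e-01 -7.60000e-01 -6.38000e-01]] ['img', 'mtx', 'extrinsics', 'shot']
side brass_center [(0.84, [244.3, 279.4])]
side grey_center [(0.86, [232.9, 301.3])]
side black_center [(0.79, [250.9, 258.1])]
side tray [(0.68, [242.7, 286.2]), (0.66, [293.2, 132.3])]
side axle [(0.65, [254.8, 199.6])]
side stand [(0.8, [293.0, 156.4]), (0.53, [293.9, 135.7]), (0.27, [292.9, 134.7])]
side pliers [(0.7, [329.6, 154.1]), (0.52, [295.1, 139.1])]
side grip_mid [(0.76, [327.9, 153.4]), (0.58, [293.1, 132.7]), (0.37, [229.1, 168.0])]
side ring_center [(0.53, [325.2, 150.3]), (0.5, [291.3, 134.8])]
side axle_top [(0.93, [257.2, 201.6])]
side groove [(0.72, [260.2, 197.9])]
side oil_bottle_by [(0.63, [208.0, 196.7])]
side tape_measure_by [(0.69, [228.5, 167.6])]
top [[467.60307612   0.         249.93178607]
 [  0.         467.60307612 187.4294912 ]
 [  0.           0.           1.        ]] [[ 3.255120e+02  5.836400e+01  1.206392e+03]
 [ 1.580000e-01 -1.900000e-02 -9.870000e-01]] ['img', 'mtx', 'extrinsics', 'shot']
top brass_center [(0.69, [173.1, 174.1])]
top grey_center [(0.55, [141.5, 177.1])]
top black_center [(0.76, [196.9, 181.6])]
top tray [(0.97, [172.4, 186.1])]
top axle [(0.91, [274.2, 177.2])]
top stand [(0.7, [358.2, 207.3]), (0.62, [276.9, 176.3])]
top pliers [(0.49, [369.1, 200.9]), (0.49, [346.4, 248.8])]
top grip_mid [(0.68, [343.7, 249.4]), (0.55, [362.9, 199.5])]
top ring_center [(0.77, [344.7, 250.8]), (0.7, [366.5, 206.4])]
top axle_top [(0.81, [275.4, 175.3])]
top groove [(0.62, [276.0, 179.3])]
top oil_bottle_by [(0.83, [256.6, 126.4])]
top tape_measure_by [(0.81, [319.7, 132.4]), (0.31, [278.0, 176.8])]
```

View pics/a.png

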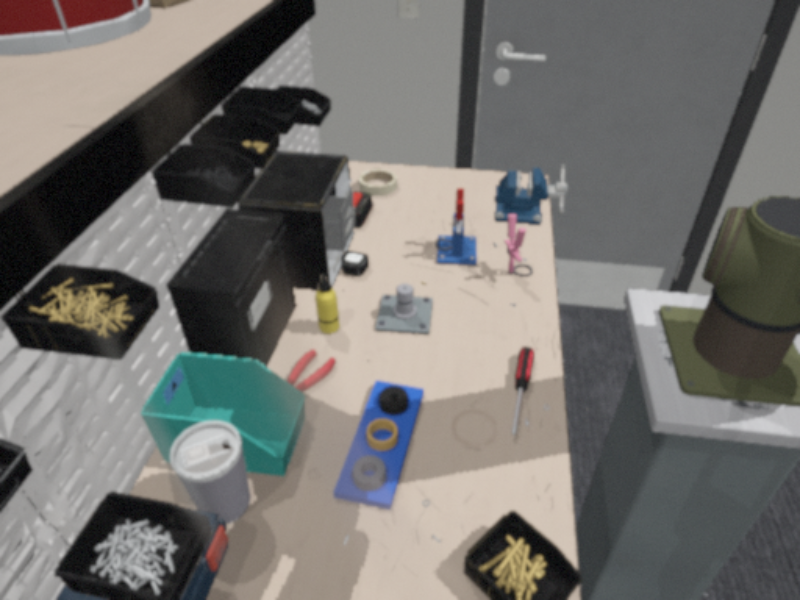

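View pics/b.png

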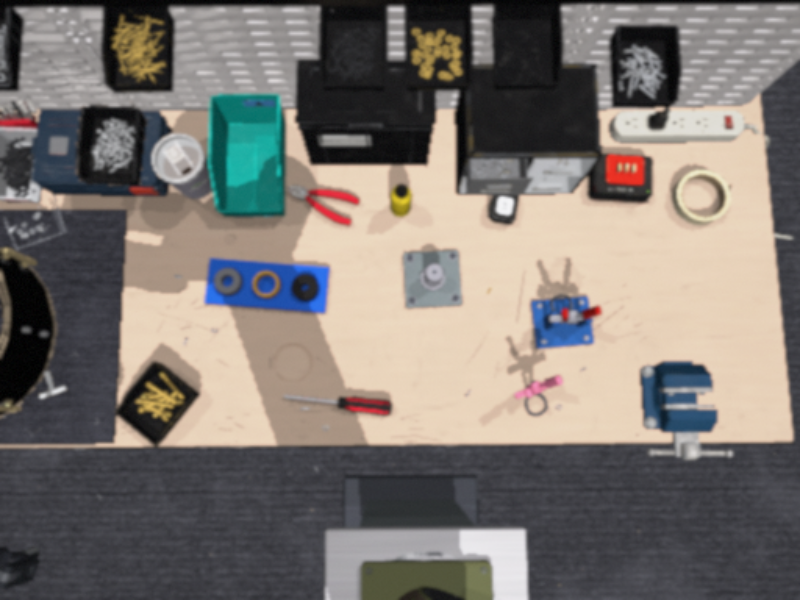

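The side picture (800 px wide) shows the tray at (380,440) with the brass ring in the middle pocket at (381,433), and the axle at (404,305). The red pliers stand in the blue stand at (460,230), and the pink look-alike is at (515,245). In the top picture the brass ring is at (266,283), the axle at (433,277), the red pliers at (570,318), and the pink look-alike at (540,390). The red ones in the blue stand are the ones meant; I'll confirm in a crop.

Run:
```python
from h import *
a=optics.capture("side");b=optics.capture("top")
r=lambda c,x,y,w,h,s:cv2.resize(c["img"][y:y+h,x:x+w,::-1],(w*s,h*s),interpolation=cv2.INTER_CUBIC)
# b tray 125..215 ; axle 250..300; stand 330..390
cv2.imwrite("pics/c.png",np.vstack([np.hstack([r(b,325,175,80,60,5),r(a,265,110,80,60,5)]),np.hstack([r(b,125,150,80,60,5),r(a,225,170,80,60,5)])]))
cs=[a,b]
for n,ua,ub in [("brass",(244.3,279.4),(173.1,174.1)),("brass2",(244,278),(170.2,181.5)),("grey",(232.9,301.3),(146,180)),("black",(250.9,258.1),(196.9,181.6)),("axtop",(257.2,201.6),(275.4,175.3))]:
    p,e=tri(cs,[ua,ub]);print(n,p.round(1),np.round(e,1))
print(onz(b,(170.2,181.8),16),onz(b,(277,175),62),onz(a,(259,185),62), onz(a,(244,278),16))
```

```text
brass [555.5 251.7   6. ] [11.4 11.4]
brass2 [544.7 257.2  15.7] [1. 1.]
grey [552.8 319.8  16.3] [2.7 2.7]
black [543.5 189.4   4.5] [3.4 3.4]
axtop [560.  -16.1   1.7] [2.6 2.6]
[544.8590255 257.1014739  16.       ] [551.48593234 -16.45179142  62.        ] [551.9568375  -15.02055086  62.        ] [543.67699481 257.51032902  16.        ]
```

View pics/c.png

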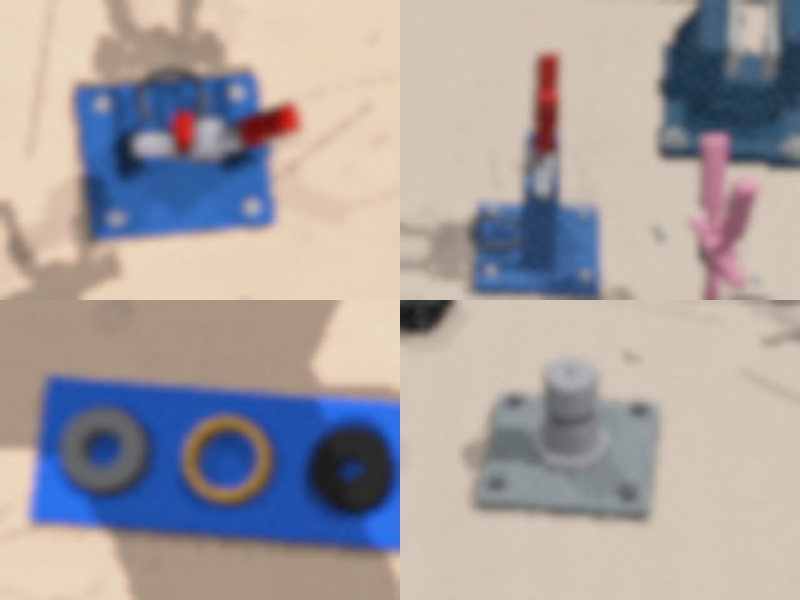

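The crop settles it. The red-handled pliers sit in the blue stand (top image crop centre about (361,202)) with the circlip ahead in +x, while the pink ones stand free without a stand. The brass ring is the middle one, at top pixel (170.4,182). Next, subpixel measurements.

Run:
```python
from h import *
a=optics.capture("side");b=optics.capture("top")
def mask(c,lo,hi,box):
    h=cv2.cvtColor(c["img"],cv2.COLOR_RGB2HSV);m=cv2.inRange(h,np.array(lo),np.array(hi));z=np.zeros_like(m);x,y,X,Y=box;z[y:Y,x:X]=m[y:Y,x:X];return z
def ell(m):
    cn=max(cv2.findContours(m,cv2.RETR_EXTERNAL,cv2.CHAIN_APPROX_NONE)[0],key=len);return cv2.fitEllipse(cn),cv2.minAreaRect(cn)
for n,c,box in(("top",b,(150,165,190,198)),("side",a,(225,260,262,297))):
    m=mask(c,(12,90,60),(28,255,255),box);(e,_)=ell(m);print(n,"brass",np.round(e[0],2),np.round(e[1],1),onz(c,e[0],26).round(1))
# tray edges
m=mask(b,(105,150,40),(125,255,255),(120,150,220,210));_,r=ell(m);bp=cv2.boxPoints(r)
print("tray corners",[onz(b,p,13).round(1).tolist() for p in bp],onz(b,r[0],13).round(1))
# stand holes
off=np.array([325,175]);H=[np.array(p)/5+off for p in((102,104),(237,93),(252,207),(116,218))]
W=[onz(b,p-.4,8) for p in H];print("stand holes",np.round(W,1).tolist(),np.mean(W,0).round(1))
d=(W[0]-W[1])+(W[3]-W[2]);print("stand yaw",np.arctan2(-d[0],d[1]))
# side: stand base holes
# plate holes in side view
H=[np.array(p)/5+[225,170]-.4 for p in((115,101),(240,110),(228,194),(97,184))]
W=[onz(a,p,8) for p in H];print("plate holes side",np.round(W,1).tolist(),np.mean(W,0).round(1))
t=np.array((172,72))/5+[225,170]-.4;print("axtop side",t,onz(a,t,62).round(1))
# red handles
for n,c,box in(("top",b,(335,185,400,215)),("side",a,(285,110,302,155))):
    h=cv2.cvtColor(c["img"],cv2.COLOR_RGB2HSV);m=mask(c,(0,140,90),(8,255,255),box)|mask(c,(172,140,90),(180,255,255),box)
    for k in cv2.connectedComponentsWithStats(m)[2][1:]:print(n,"red",k)
    ys,xs=np.nonzero(m)
cv2.imwrite("pics/d.png",np.hstack([cv2.resize(b["img"][145:205,245:305,::-1],(400,400),interpolation=cv2.INTER_CUBIC),cv2.resize(b["img"][180:220,345:385,::-1],(400,400),interpolation=cv2.INTER_CUBIC)]))
```

```text
top brass [170.13 181.62] [15.2 15.9] [543.5 255.6  26. ]
side brass [244.46 277.69] [17.8 18.2] [541.1 264.   26. ]
tray corners [[515.9, 356.6, 13.0], [589.7, 353.4, 13.0], [572.7, 156.3, 13.0], [499.1, 161.4, 13.0]] [544.2 256.9  13. ]
stand holes [[506.8, -195.5, 8.0], [512.0, -265.9, 8.0], [452.5, -270.5, 8.0], [447.4, -200.1, 8.0]] [ 479.7 -233.     8. ]
stand yaw 0.0729787662599069
plate holes side [[591.5, -55.3, 8.0], [519.4, -57.8, 8.0], [517.0, 14.1, 8.0], [588.7, 16.5, 8.0]] [554.2 -20.6   8. ]
axtop side [259. 184.] [552.6 -19.3  62. ]
top red [374 196  10   8  46]
top red [360 198   4   7  18]
side red [293 122   3  18  49]
```

View pics/d.png

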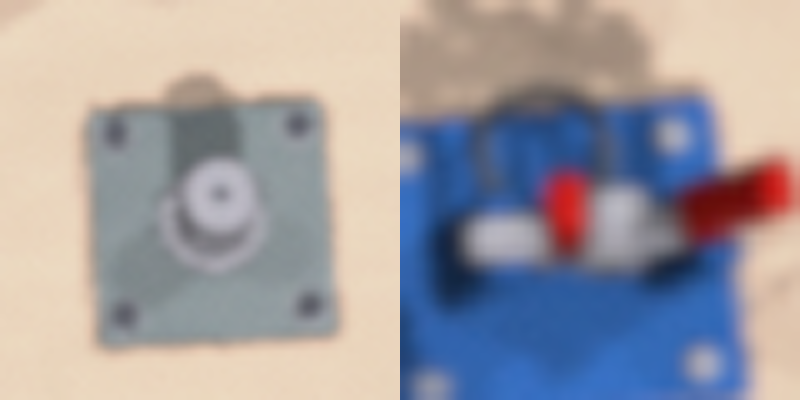

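Run:
```python
from h import *
b=optics.capture("top")
q=lambda x,y:(245+x/6.667-.43,145+y/6.667-.43)
W=[onz(b,q(*p),8) for p in((115,132),(298,124),(310,305),(124,315))];print("plate top",np.mean(W,0).round(1));d=W[0]-W[1]+W[3]-W[2];print("yaw",np.arctan2(-d[0],d[1]))
print("axtop top",onz(b,q(220,195),62).round(1))
q=lambda x,y:(345+(x-400)/10-.45,180+y/10-.45)
print("ring",onz(b,q(544,149),15.5).round(1),"L",onz(b,q(568,185),134).round(1),"R",onz(b,q(778,182),134).round(1))
print("bar ends",onz(b,q(466,242),69).round(1))
```

```text
plate top [555.9 -18.1   8. ]
yaw 0.04152566773337211
axtop top [554.5 -17.9  62. ]
ring [ 507.9 -230.    15.5] L [ 481.2 -206.5  134. ] R [ 481.5 -255.3  134. ]
bar ends [ 476.7 -196.8   69. ]
```

arm_command(
  targets=[
    [0,0,0,0,0,0.1354,1],
    [0,0,0,0,0,0.1354,1],
    [0,0,0,0,0,0.1354,1],
    [0,0,0,0,0,0.1354,1],
    [0,0,0,0,0,0.1354,1],
    [0,0,0,0,0,0.1354,1],
    [0,0,0,0,0,0.1354,1],
    [0,0,0,0,0,0.1354,1],
    [0,0,0,0,0,0.1354,1],
    [0,0,0,0,0,0.1354,1],
  ],
)

```text
time: 2.65
position: [171.5, 548.8, 231.3]
ee_rot: [-2.321, -2.117, -0.0]
ft_force: [-0.4, 0.6, 0.1]
opening: 1.001
grasp_force: 0.0
```

arm_command(
  targets=[
    [-0.029,0.044,0,0,0,0,1],
    [-0.029,0.044,0,0,0,0,1],
    [-0.029,0.044,0,0,0,0,1],
    [-0.029,0.044,0,0,0,0,1],
    [-0.029,0.044,0,0,0,0,1],
    [-0.029,0.044,0,0,0,0,1],
    [-0.029,0.044,0,0,0,0,1],
    [-0.029,0.044,0,0,0,0,1],
    [-0.027,0.044,0,0,0,0,1],
    [0,0,0.04,0,0,0,1],
  ],
)

```text
time: 3.65
position: [535.9, 269.1, 196.4]
ee_rot: [2.315, 2.112, 0.023]
ft_force: [0.5, 1.2, -0.5]
opening: 0.996
grasp_force: 0.0
```

```bash
cat >> h.py <<'E'
from scipy.spatial.transform import Rotation as Ro
def st(target=None):
    s=ctrl.sense();R=Ro.from_rotvec(s["ee_rot"]).as_matrix();p=np.array(s["position"])
    print("t",round(s["time"],2),"p",p.round(1),"yang",round(np.arctan2(R[1,1],R[0,1]),4),"tilt",R[:,2].round(3),"F",np.round(s["ft_force"],1),"open",round(s["opening"],3),"g",round(s["grasp_force"],1),"j",np.round(s["joints"],2))
    if target is not None: print("tool delta mm",(R.T@(np.array(target)-p)).round(1))
    return s
E
python3 -c "
from h import *
st([543.8,256.2,13.5])"
```

```text
t 3.65 p [535.9 269.1 196.4] yang -0.0917 tilt [ 0.017  0.004 -1.   ] F [ 0.5  1.2 -0.5] open 0.996 g 0.0 j [ 0.4   0.36  1.52 -0.    1.25  0.49]
tool delta mm [-13.1   6.1 183. ]
```

arm_command(
  targets=[
    [0,0,0.03,0,0,0,1],
    [0,0,0.03,0,0,0,1],
    [0,0,0.03,0,0,0,1],
    [0,0,0.02,0,0,0,1],
    [0,0,0.01,0,0,0,1],
    [0,0,0,0,0,0,1],
    [0,0,0,0,0,0,1],
    [0,0,0,0,0,0,1],
    [0,0,0,0,0,0,1],
    [0,0,0,0,0,0,1],
  ],
)

```text
time: 4.65
position: [526.1, 271.4, 72.3]
ee_rot: [2.314, 2.124, 0.003]
ft_force: [0.5, -0.8, -0.7]
opening: 1.003
grasp_force: 0.0
```

```bash
python3 -c "
from h import *
st([543.8,256.2,13.5])
a=optics.capture('side');b=optics.capture('top')
cv2.imwrite('pics/e.png',np.hstack([cv2.resize(a['img'][220:320,190:290,::-1],(400,400),interpolation=cv2.INTER_CUBIC),cv2.resize(b['img'][130:230,120:220,::-1],(400,400),interpolation=cv2.INTER_CUBIC)]))
"
```

```text
t 4.65 p [526.1 271.4  72.3] yang -0.0859 tilt [ 0.002  0.001 -1.   ] F [ 0.5 -0.8 -0.7] open 1.003 g 0.0 j [ 0.4   0.49  1.67 -0.    0.99  0.49]
tool delta mm [-13.7  18.8  58.8]
```

View pics/e.png

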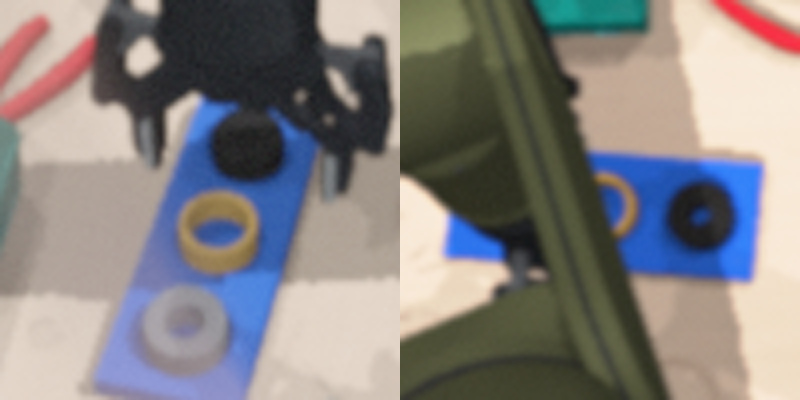

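The side view shows the open fingers at (150,160) and (335,195) of the crop. The tool is still about 23 mm short of the brass ring at (218,230), so I'll make up the shift.

arm_command(
  targets=[
    [-0.0137,0.0188,0,0,0,0,1],
    [0,0,0.015,0,0,0,1],
    [0,0,0.015,0,0,0,1],
    [0,0,0.012,0,0,0,1],
    [0,0,0.01,0,0,0,1],
    [0,0,0.004,0,0,0,1],
    [0,0,0,0,0,0,1],
    [0,0,0,0,0,0,1],
    [0,0,0,0,0,0,1],
    [0,0,0,0,0,0,1],
  ],
)

```text
time: 5.75
position: [543.5, 256.1, 15.9]
ee_rot: [2.314, 2.124, 0.002]
ft_force: [0.2, 0.3, 0.4]
opening: 0.999
grasp_force: 0.0
```

```bash
python3 -c "
from h import *
st([543.8,256.2,13.5])
a=optics.capture('side')
save(a,'f.png',(200,230,280,310),6)
"
```

```text
t 5.75 p [543.5 256.1  15.9] yang -0.0859 tilt [ 0.001  0.    -1.   ] F [0.2 0.3 0.4] open 0.999 g 0.0 j [ 0.37  0.57  1.69 -0.    0.88  0.46]
tool delta mm [0.2 0.3 2.4]
```

View pics/f.png

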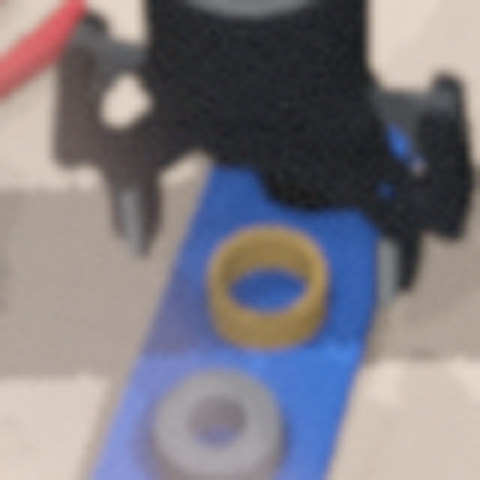

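The fingertips at (140,250) and (388,298) straddle the ring, whose top is at (268,275), and are well centred. Going down 2.5 mm and closing.

arm_command(
  targets=[
    [0,0,0.0025,0,0,0,1],
    [0,0,0,0,0,0,0.8],
    [0,0,0,0,0,0,0.6],
    [0,0,0,0,0,0,0.5],
    [0,0,0,0,0,0,0.4],
    [0,0,0,0,0,0,0.3],
    [0,0,0,0,0,0,0.3],
    [0,0,0,0,0,0,0.3],
    [0,0,0,0,0,0,0.3],
    [0,0,0,0,0,0,0.3],
  ],
)

```text
time: 6.8
position: [543.3, 255.9, 13.2]
ee_rot: [2.315, 2.124, 0.001]
ft_force: [-0.7, -0.1, 5.2]
opening: 0.481
grasp_force: 61.2
```

arm_command(
  targets=[
    [0,0,-0.01,0,0,0,0.3],
    [0,0,-0.02,0,0,0,0.3],
    [0,0,-0.03,0,0,0,0.3],
    [0,0,-0.03,0,0,0,0.3],
    [0,0,-0.02,0,0,0,0.3],
    [0,0,-0.01,0,0,0,0.3],
    [0,0,0,0,0,0,0.3],
    [0,0,0,0,0,0,0.3],
    [0,0,0,0,0,0,0.3],
    [0,0,0,0,0,0,0.3],
  ],
)

```text
time: 7.8
position: [542.2, 255.5, 131.3]
ee_rot: [-2.314, -2.123, 0.004]
ft_force: [-0.5, -0.1, -1.2]
opening: 0.479
grasp_force: 60.8
```

```bash
python3 -c "
from h import *
st([554.8,-18.6,130])
a=optics.capture('side');b=optics.capture('top')
cv2.imwrite('pics/g.png',cv2.resize(a['img'][200:300,190:290,::-1],(500,500),interpolation=cv2.INTER_CUBIC))
"
```

```text
t 7.8 p [542.2 255.5 131.3] yang -0.086 tilt [-0.003 -0.001 -1.   ] F [-0.5 -0.1 -1.2] open 0.479 g 60.8 j [0.37 0.43 1.58 0.   1.13 0.46]
tool delta mm [-272.    36.1    1.6]
```

View pics/g.png

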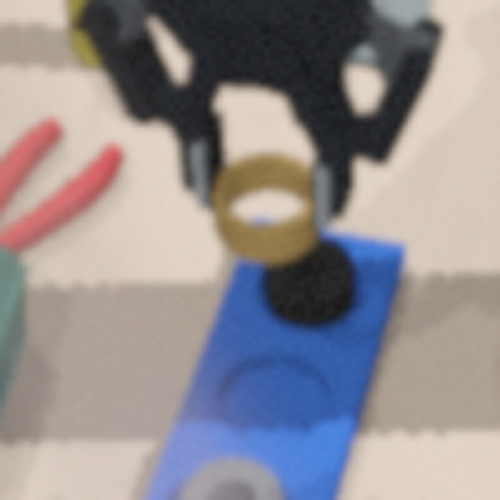

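The brass ring is held level between the pads at (267,205). Moving over the axle.

arm_command(
  targets=[
    [-0.02,0.003,0,0,0,0,0.3],
    [-0.036,0.005,0,0,0,0,0.3],
    [-0.036,0.005,0,0,0,0,0.3],
    [-0.036,0.005,0,0,0,0,0.3],
    [-0.036,0.005,0,0,0,0,0.3],
    [-0.036,0.004,0,0,0,0,0.3],
    [-0.036,0.004,0,0,0,0,0.3],
    [-0.026,0.003,0,0,0,0,0.3],
    [-0.01,0.002,0,0,0,0,0.3],
    [0,0,0.02,0,0,0,0.3],
  ],
)

```text
time: 8.9
position: [558.4, -19.9, 114.7]
ee_rot: [2.314, 2.118, 0.006]
ft_force: [0.5, 0.9, -1.2]
opening: 0.48
grasp_force: 60.8
```

arm_command(
  targets=[
    [0,0,0.01,0,0,0,0.3],
    [0,0,0.01,0,0,0,0.3],
    [0,0,0,0,0,0,0.3],
    [0,0,0,0,0,0,0.3],
    [0,0,0,0,0,0,0.3],
    [0,0,0,0,0,0,0.3],
    [0,0,0,0,0,0,0.3],
    [0,0,0,0,0,0,0.3],
    [0,0,0,0,0,0,0.3],
    [0,0,0,0,0,0,0.3],
  ],
)

```text
time: 9.9
position: [555.6, -18.3, 92.9]
ee_rot: [2.315, 2.124, 0.0]
ft_force: [0.5, 0.7, -0.1]
opening: 0.477
grasp_force: 60.8
```

```bash
python3 -c "
from h import *
st([554.8,-18.6,90])
a=optics.capture('side');b=optics.capture('top')
cv2.imwrite('pics/g2.png',np.hstack([cv2.resize(a['img'][150:220,225:295,::-1],(400,400),interpolation=cv2.INTER_CUBIC),cv2.resize(b['img'][145:215,235:305,::-1],(400,400),interpolation=cv2.INTER_CUBIC)]))
"
```

```text
t 9.9 p [555.6 -18.3  92.9] yang -0.0861 tilt [ 0. -0. -1.] F [ 0.5  0.7 -0.1] open 0.477 g 60.8 j [-0.11  0.42  1.73  0.    1.   -0.02]
tool delta mm [-0.4 -0.8  2.9]
```

View pics/g2.png

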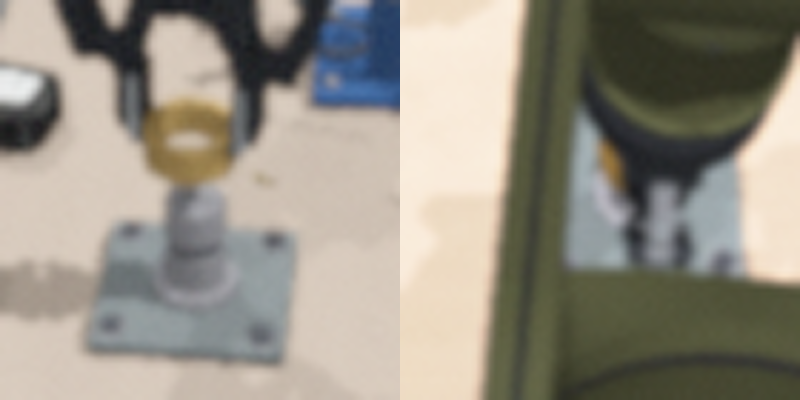

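```bash
cat > fit.py <<'E'
from h import *
from scipy.optimize import minimize
S=8
def circ(c,x,y,z,r):
    t=np.linspace(0,2*np.pi,60,endpoint=False);return np.array([proj(c,[x+r*np.cos(k),y+r*np.sin(k),z]) for k in t],np.float32)
def fill(shape,box,pts,m=None,v=1):
    q=((pts-np.array(box[:2])+.5)*S).astype(np.int32);cv2.fillConvexPoly(m,cv2.convexHull(q),v)
def ringmask(c,box,x,y,zc):
    w,h=(box[2]-box[0])*S,(box[3]-box[1])*S
    m=np.zeros((h,w),np.uint8);T=circ(c,x,y,zc+10,22);B=circ(c,x,y,zc-10,22);fill(0,box,np.vstack([T,B]),m)
    a=np.zeros_like(m);b=np.zeros_like(m);fill(0,box,circ(c,x,y,zc+10,17),a);fill(0,box,circ(c,x,y,zc-10,17),b);m[(a&b)>0]=0
    return cv2.resize(m.astype(np.float32),(w//S,h//S),interpolation=cv2.INTER_AREA)
def brassprob(c,box):
    i=c["img"][box[1]:box[3],box[0]:box[2]].astype(float);s=(i[:,:,0]-i[:,:,2]);return np.clip(s/np.percentile(s,98),0,1)
def fitring(c,box,p0,zc,f=None):
    M=(brassprob(c,box) if f is None else f)
    g=lambda p:np.sum((cv2.GaussianBlur(ringmask(c,box,p[0],p[1],zc),(0,0),.7)-M)**2)
    best=min((minimize(g,np.array(p0)+d,method="Nelder-Mead",options=dict(initial_simplex=np.array(p0)+d+np.array([[0,0],[4,0],[0,4]]))) for d in([0,0],[3,-3],[-3,3])),key=lambda r:r.fun)
    return best.x.round(2),round(best.fun,2)
E
python3 - <<'E'
from fit import *
s=st();a=optics.capture("side");c=proj(a,[555.6,-18.3,95.7]);print(c)
x,y=map(int,c);box=(x-12,y-11,x+13,y+12)
for z in(94.7,95.7,96.7):print(fitring(a,box,[555.6,-18.3],z))
# axle side: grey edges; horizontal profiles of shaft
g=cv2.cvtColor(a["img"],cv2.COLOR_RGB2GRAY).astype(int)
i=a["img"].astype(int)
for r in(186,189,197,):print(r,(i[r,248:272,0]-i[r,248:272,2]).tolist(),g[r,248:272].tolist())
for z,rad in((14,21),(34,15),(62,15)):
    q=circ(a,553.5,-19.5,z,rad);print(z,q.min(0).round(1),q.max(0).round(1))
E
```

```text
t 10.0 p [555.6 -18.3  92.8] yang -0.0861 tilt [ 0.  0. -1.] F [-0.6 -0.3 -0.7] open 0.475 g 60.8 j [-0.11  0.42  1.73  0.    1.   -0.02]
[257.77234827 174.10854271]
(array([556.76, -20.26]), np.float64(29.47))
(array([556.63, -18.98]), np.float64(29.57))
(array([556.55, -17.56]), np.float64(29.61))
186 [27, 28, 26, 27, 26, 21, 10, -1, -5, -4, -6, -5, -4, -4, -5, 0, 11, 23, 27, 27, 27, 27, 27, 27] [205, 206, 204, 206, 198, 175, 137, 115, 111, 121, 145, 157, 163, 161, 159, 157, 166, 186, 193, 195, 195, 196, 196, 195]
189 [4, 4, 1, 3, 3, 2, -1, -4, -5, -5, -4, -4, -5, -4, -5, -2, 6, 12, 15, 17, 18, 20, 20, 21] [130, 145, 162, 170, 164, 146, 121, 110, 111, 115, 122, 127, 131, 131, 134, 141, 156, 174, 183, 183, 183, 186, 187, 182]
197 [-11, -9, -9, -7, -6, -6, -4, -4, -5, -4, -5, -4, -3, -6, -5, -5, -6, -6, -8, -10, -9, -10, -9, -11] [110, 111, 119, 125, 127, 120, 109, 105, 106, 111, 113, 119, 124, 129, 133, 136, 151, 165, 164, 156, 152, 155, 155, 156]
14 [251.2 192.6] [266.3 202.5]
34 [253.3 188.5] [264.2 195.4]
62 [253.1 180.5] [264.2 187.4]
```

Run:
```python
from fit import *
a=optics.capture("side")
for x in(551.6,552.6,554.6,556.6):print(x,[proj(a,[x,-19,z]).round(1).tolist() for z in(14,24,50,60,85,95,105)])
i=a["img"].astype(int);d=i[:,:,0]-i[:,:,2]
for r in range(167,183,1):print(r,d[r,246:272].tolist())
for r in(184,185,187,188):print(r,d[r,248:272].tolist())
```

```text
551.6 [[259.4, 197.6], [259.4, 194.9], [259.4, 187.6], [259.4, 184.7], [259.3, 177.3], [259.3, 174.3], [259.3, 171.2]]
552.6 [[259.1, 197.6], [259.0, 194.9], [259.0, 187.5], [259.0, 184.6], [259.0, 177.3], [258.9, 174.3], [258.9, 171.2]]
554.6 [[258.3, 197.5], [258.3, 194.8], [258.3, 187.5], [258.3, 184.6], [258.2, 177.2], [258.2, 174.2], [258.2, 171.1]]
556.6 [[257.6, 197.5], [257.6, 194.7], [257.6, 187.4], [257.5, 184.5], [257.5, 177.1], [257.4, 174.1], [257.4, 171.1]]
167 [2, -5, -5, 0, 6, 22, 30, 38, 46, 53, 57, 56, 55, 58, 57, 51, 47, 40, 34, 22, 3, -5, -5, -5, 9, 20]
168 [3, -3, -4, -4, 11, 27, 37, 49, 65, 73, 75, 73, 72, 72, 73, 70, 67, 61, 49, 31, 5, -5, -4, -5, 7, 20]
169 [3, -4, -4, -2, 19, 44, 50, 64, 76, 78, 78, 74, 72, 72, 72, 71, 76, 74, 66, 37, 2, -4, -4, -4, 6, 20]
170 [8, -5, -4, 4, 35, 54, 63, 70, 76, 77, 77, 72, 72, 69, 67, 68, 70, 74, 66, 32, 0, -4, -3, -6, 8, 21]
171 [15, 0, -3, 9, 44, 58, 64, 72, 76, 77, 73, 70, 69, 67, 68, 67, 68, 66, 55, 23, 1, -7, -6, -3, 13, 22]
172 [22, 9, 0, 11, 50, 63, 64, 71, 75, 72, 67, 62, 62, 62, 63, 66, 63, 64, 52, 18, -1, -5, -4, -1
[... 792 characters left out ...]
36, 43, 51, 61, 66, 69, 69, 71, 73, 74, 73, 70, 64, 48, 34, 29, 26, 29, 33, 35, 30]
181 [28, 28, 26, 26, 28, 29, 33, 37, 43, 52, 59, 62, 63, 61, 56, 49, 44, 40, 33, 29, 27, 27, 28, 32, 37, 37]
182 [27, 28, 27, 26, 27, 27, 28, 29, 30, 27, 30, 34, 34, 28, 21, 17, 18, 21, 25, 27, 27, 26, 27, 27, 30, 34]
184 [27, 27, 28, 27, 26, 22, 13, 1, -3, -3, -4, -4, -5, -4, -4, 2, 15, 23, 27, 26, 27, 27, 27, 27]
185 [27, 27, 27, 28, 26, 22, 8, -2, -5, -4, -4, -6, -6, -5, -5, -1, 12, 23, 25, 27, 26, 27, 26, 27]
187 [26, 25, 25, 25, 25, 20, 9, -1, -3, -5, -4, -5, -5, -5, -5, -2, 13, 22, 28, 26, 26, 27, 27, 27]
188 [19, 19, 16, 17, 16, 14, 5, -2, -4, -4, -5, -6, -4, -5, -5, -1, 12, 21, 24, 24, 26, 26, 26, 26]
```

arm_command(
  targets=[
    [-0.0009,-0.0034,0,0,0,0,0.3],
    [0,0,0.004,0,0,0,0.3],
    [0,0,0.005,0,0,0,0.3],
    [0,0,0.005,0,0,0,0.3],
    [0,0,0.004,0,0,0,0.3],
    [0,0,0,0,0,0,0.3],
    [0,0,0,0,0,0,0.3],
    [0,0,0,0,0,0,0.3],
    [0,0,0,0,0,0,0.3],
    [0,0,0,0,0,0,0.3],
  ],
)

```text
time: 11.1
position: [552.3, -18.8, 75.0]
ee_rot: [2.315, 2.124, 0.0]
ft_force: [-0.4, 0.0, -1.2]
opening: 0.478
grasp_force: 60.8
```

Run:
```python
from fit import *
s=st();p=s["position"];a=optics.capture("side");z=p[2]+2.8;c=proj(a,[p[0],p[1],z])
x,y=map(int,c);box=(x-12,y-11,x+13,y+12)
print(fitring(a,box,p[:2],z))
i=a["img"].astype(int);d=i[:,:,0]-i[:,:,2]
def cross(v,l):
    k=np.nonzero((v[:-1]-l)*(v[1:]-l)<=0)[0];return [round(float(j+(l-v[j])/(v[j+1]-v[j])),2) for j in k if v[j+1]!=v[j]]
for r in range(175,196):print(r,"brass",[q+244 for q in cross(d[r,244:272],47)],"shaft",[q+244 for q in cross(d[r,244:272],11)])
```

```text
t 11.1 p [552.3 -18.8  75. ] yang -0.086 tilt [ 0. -0. -1.] F [-0.4  0.  -1.2] open 0.478 g 60.8 j [-0.11  0.44  1.75 -0.    0.95 -0.02]
(array([553.67, -19.52]), np.float64(24.76))
175 brass [251.97, 265.96] shaft [247.07, 250.64, 266.95]
176 brass [251.72, 265.61] shaft [247.4, 250.36, 266.76]
177 brass [251.45, 265.36] shaft [248.0, 248.0, 250.16, 266.58, 271.0]
178 brass [251.32, 265.45] shaft [248.64, 250.09, 266.67, 270.62]
179 brass [251.38, 255.83, 262.6, 265.59] shaft [266.7, 269.94]
180 brass [251.52, 255.73, 262.18, 265.51] shaft [266.63, 269.54]
181 brass [251.67, 265.38] shaft [266.64, 268.78]
182 brass [251.86, 265.52] shaft []
183 brass [252.13, 265.75] shaft []
184 brass [252.5, 265.74] shaft []
185 brass [253.23, 265.07] shaft []
186 brass [254.36, 264.23] shaft []
187 brass [260.0, 261.0] shaft []
188 brass [] shaft [253.33, 256.5, 261.56, 263.5]
189 brass [] shaft [244.55, 264.86]
190 brass [] shaft [244.0]
191 brass [] shaft []
192 brass [] shaft []
193 brass [] shaft []
194 brass [] shaft []
195 brass [] shaft []
```

arm_command(
  targets=[
    [0,-0.0005,0,0,0,0,0.3],
    [0,0,0.002,0,0,0,0.3],
    [0,0,0.002,0,0,0,0.3],
    [0,0,0.002,0,0,0,0.3],
    [0,0,0.002,0,0,0,0.3],
    [0,0,0.001,0,0,0,0.3],
    [0,0,0.001,0,0,0,0.3],
    [0,0,0,0,0,0,0.3],
    [0,0,0,0,0,0,0.3],
    [0,0,0,0,0,0,0.3],
  ],
)

```text
time: 12.15
position: [551.7, -18.8, 64.9]
ee_rot: [2.315, 2.124, 0.0]
ft_force: [0.9, -0.5, -0.9]
opening: 0.481
grasp_force: 60.8
```

No contact force with the ring bottom already below the axle top, so it is on the shaft. Continuing down.

arm_command(
  targets=[
    [0,0,0.003,0,0,0,0.3],
    [0,0,0.004,0,0,0,0.3],
    [0,0,0.004,0,0,0,0.3],
    [0,0,0.004,0,0,0,0.3],
    [0,0,0.004,0,0,0,0.3],
    [0,0,0.003,0,0,0,0.3],
    [0,0,0,0,0,0,0.3],
    [0,0,0,0,0,0,0.3],
    [0,0,0,0,0,0,0.3],
    [0,0,0,0,0,0,0.3],
  ],
)

```text
time: 13.15
position: [551.7, -18.8, 43.0]
ee_rot: [2.315, 2.124, 0.0]
ft_force: [-0.4, -0.8, -0.2]
opening: 0.482
grasp_force: 60.8
```

arm_command(
  targets=[
    [0,0,0.003,0,0,0,0.3],
    [0,0,0.004,0,0,0,0.3],
    [0,0,0.004,0,0,0,0.3],
    [0,0,0.004,0,0,0,0.3],
    [0,0,0.003,0,0,0,0.3],
    [0,0,0.001,0,0,0,0.3],
    [0,0,0,0,0,0,0.3],
    [0,0,0,0,0,0,0.3],
    [0,0,0,0,0,0,0.3],
    [0,0,0,0,0,0,0.3],
  ],
)

```text
time: 14.15
position: [551.7, -18.8, 24.0]
ee_rot: [2.315, 2.124, 0.0]
ft_force: [0.1, 0.4, -1.2]
opening: 0.476
grasp_force: 60.8
```

arm_command(
  targets=[
    [0,0,0.001,0,0,0,0.3],
    [0,0,0.0005,0,0,0,0.3],
    [0,0,0.0005,0,0,0,0.3],
    [0,0,0,0,0,0,0.3],
    [0,0,0,0,0,0,0.3],
    [0,0,0,0,0,0,0.3],
    [0,0,0,0,0,0,0.3],
    [0,0,0,0,0,0,0.3],
    [0,0,0,0,0,0,0.3],
    [0,0,0,0,0,0,0.3],
  ],
)

```text
time: 15.15
position: [551.6, -18.8, 21.8]
ee_rot: [2.315, 2.124, 0.0]
ft_force: [0.6, 0.4, -0.1]
opening: 0.479
grasp_force: 60.8
```

Near the seat without force; releasing and lifting.

arm_command(
  targets=[
    [0,0,0,0,0,0,0.6],
    [0,0,0,0,0,0,0.8],
    [0,0,0,0,0,0,1],
    [0,0,0,0,0,0,1],
    [0,0,0,0,0,0,1],
    [0,0,-0.01,0,0,0,1],
    [0,0,-0.02,0,0,0,1],
    [0,0,-0.03,0,0,0,1],
    [0,0,-0.035,0,0,0,1],
    [0,0,-0.035,0,0,0,1],
  ],
)

```text
time: 16.15
position: [551.2, -18.7, 153.6]
ee_rot: [-2.315, -2.124, 0.0]
ft_force: [1.5, -0.5, 0.1]
opening: 1.0
grasp_force: 0.0
```

arm_command(
  targets=[
    [0,0,-0.01,0,0,0.141,1],
    [0,0,0,0,0,0.141,1],
    [0,0,0,0,0,0.141,1],
    [0,0,0,0,0,0.141,1],
    [0,0,0,0,0,0.141,1],
    [0,0,0,0,0,0.141,1],
    [0,0,0,0,0,0.141,1],
    [0,0,0,0,0,0.141,1],
    [0,0,0,0,0,0.141,1],
    [0,0,0,0,0,0.141,1],
  ],
)

```text
time: 17.15
position: [551.6, -18.8, 162.6]
ee_rot: [3.14, 0.108, 0.001]
ft_force: [-0.4, -0.2, 0.5]
opening: 1.0
grasp_force: 0.0
```

Run:
```python
from fit import *
st([478.5,-232,160]);a=optics.capture("side")
c=proj(a,[552,-19,24]);x,y=map(int,c);box=(x-12,y-11,x+13,y+12)
f=a["img"][box[1]:box[3],box[0]:box[2]].astype(float);f=np.clip((f[:,:,0]-f[:,:,2])/70,0,1)
for z in(22,24,26,30):print(z,fitring(a,box,[552,-19],z,f))
# pliers red in side: centroid per row, and stand holes
i=a["img"].astype(int);m=(i[:,:,0]-i[:,:,1]>70)
for r in range(118,145):
    k=np.nonzero(m[r,280:310])[0]
    if len(k):print(r,k.min()+280,k.max()+280,end="; ")
for y in(-206,-231,-256):print(y,[proj(a,[480,y,z]).round(1).tolist() for z in(89,112,135)])
```

```text
t 17.15 p [551.6 -18.8 162.6] yang -1.5018 tilt [ 0.001 -0.    -1.   ] F [-0.4 -0.2  0.5] open 1.0 g 0.0 j [-0.11  0.34  1.65 -0.    1.15  1.39]
tool delta mm [-87.6 207.7   2.6]
22 (array([551.33, -21.49]), np.float64(70.51))
24 (array([550.84, -19.09]), np.float64(70.96))
26 (array([550.44, -16.94]), np.float64(71.49))
30 (array([550.01, -12.57]), np.float64(72.34))
121 294 295; 122 294 295; 123 293 295; 124 293 295; 125 293 295; 126 293 295; 127 293 295; 128 293 295; 129 293 295; 130 293 295; 131 293 295; 132 294 295; 133 294 294; 134 294 294; 135 294 294; 136 294 294; 137 293 294; 138 293 294; -206 [[292.2, 141.1], [292.6, 134.4], [293.0, 127.6]]
-231 [[292.9, 136.8], [293.3, 130.2], [293.7, 123.5]]
-256 [[293.6, 132.6], [294.0, 126.1], [294.4, 119.4]]
```

The spacer is seated: the fit at z=24 gives (550.8,−19.1), matching the axle. Moving over the pliers.

arm_command(
  targets=[
    [-0.0108,0.0257,0,0,0,0,1],
    [-0.0128,0.0303,0,0,0,0,1],
    [-0.0128,0.0303,0,0,0,0,1],
    [-0.0128,0.0303,0,0,0,0,1],
    [-0.0128,0.0303,0,0,0,0,1],
    [-0.0128,0.0303,0,0,0,0,1],
    [-0.0128,0.0305,0,0,0,0,1],
    [0,0,0,0,0,0,1],
    [0,0,0,0,0,0,1],
    [0,0,0,0,0,0,1],
  ],
)

```text
time: 18.2
position: [479.8, -231.8, 162.1]
ee_rot: [-3.139, -0.119, -0.0]
ft_force: [0.2, 0.2, 0.5]
opening: 1.002
grasp_force: 0.0
```

Run:
```python
from h import *
st([477.8,-232,93]);a=optics.capture("side");b=optics.capture("top")
cv2.imwrite('pics/i.png',np.hstack([cv2.resize(a['img'][90:170,255:335,::-1],(400,400),interpolation=cv2.INTER_CUBIC),cv2.resize(b['img'][170:240,325:395,::-1],(400,400),interpolation=cv2.INTER_CUBIC)]))
```

```text
t 18.2 p [ 479.8 -231.8  162.1] yang -1.4948 tilt [ 0.  0. -1.] F [0.2 0.2 0.5] open 1.002 g 0.0 j [-0.53  0.31  1.69  0.    1.14  0.97]
tool delta mm [-2.1  0.1 69.1]
```

View pics/i.png

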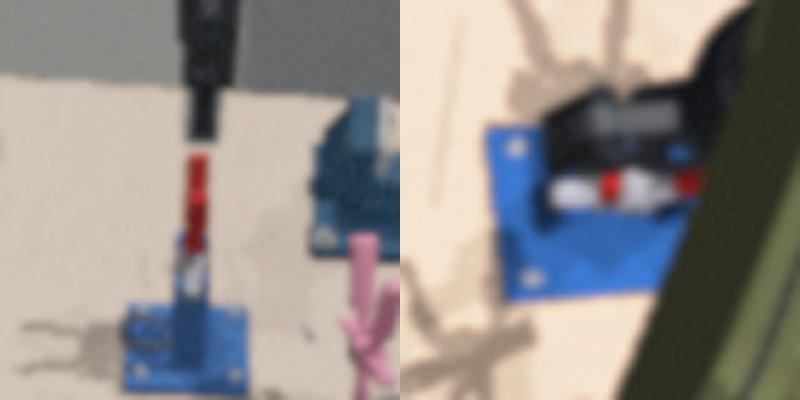

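In the side view the finger (col 202 at row 120) and the red handles (col 197.5 at row 200) line up along the vertical, so x is right. Descending over the handles.

arm_command(
  targets=[
    [0,0,0.01,0,0,0,1],
    [0,0,0.015,0,0,0,1],
    [0,0,0.015,0,0,0,1],
    [0,0,0.015,0,0,0,1],
    [0,0,0.01,0,0,0,1],
    [0,0,0.004,0,0,0,1],
    [0,0,0,0,0,0,1],
    [0,0,0,0,0,0,1],
    [0,0,0,0,0,0,1],
    [0,0,0,0,0,0,1],
  ],
)

```text
time: 19.3
position: [480.2, -232.7, 93.4]
ee_rot: [3.139, 0.117, 0.002]
ft_force: [-0.3, 0.1, -0.8]
opening: 0.997
grasp_force: 0.0
```

arm_command(
  targets=[
    [0,0,0,0,0,0,0.75],
    [0,0,0,0,0,0,0.65],
    [0,0,0,0,0,0,0.55],
    [0,0,0,0,0,0,0.5],
    [0,0,0,0,0,0,0.45],
    [0,0,0,0,0,0,0.4],
    [0,0,0,0,0,0,0.3],
    [0,0,0,0,0,0,0.2],
    [0,0,0,0,0,0,0.2],
    [0,0,0,0,0,0,0.2],
  ],
)

```text
time: 20.3
position: [480.6, -231.6, 94.9]
ee_rot: [-3.139, -0.117, -0.004]
ft_force: [-1.6, 5.1, 15.6]
opening: 0.343
grasp_force: 58.9
```

Handles squeezed (29 mm reading, like the 41 mm read for the 44 mm ring). Lifting straight up.

arm_command(
  targets=[
    [0,0,-0.002,0,0,0,0.2],
    [0,0,-0.004,0,0,0,0.2],
    [0,0,-0.008,0,0,0,0.2],
    [0,0,-0.012,0,0,0,0.2],
    [0,0,-0.016,0,0,0,0.2],
    [0,0,-0.016,0,0,0,0.2],
    [0,0,-0.012,0,0,0,0.2],
    [0,0,-0.006,0,0,0,0.2],
    [0,0,0,0,0,0,0.2],
    [0,0,0,0,0,0,0.2],
  ],
)

```text
time: 21.3
position: [479.4, -232.3, 168.5]
ee_rot: [-3.139, -0.117, 0.001]
ft_force: [0.6, 0.4, -1.4]
opening: 0.337
grasp_force: 59.6
```

Run:
```python
from h import *
s=st();a=optics.capture("side");b=optics.capture("top")
np.savez("p1.npz",a=a["img"],b=b["img"],p=s["position"])
for n,c in(("side",a),("top",b)):
    for t in("ring_center","pliers"):print(n,t,[(round(x["score"],2),np.round(np.array(x["centre"])*[512,384],1).tolist()) for x in optics.search_frame(c,t)])
    R=Ro.from_rotvec(s["ee_rot"]).as_matrix();P=np.array(s["position"])+R@np.array([23,0,78+0.0]);print(P,proj(c,P))
x,y=[int(v) for v in proj(a,P)]
cv2.imwrite('pics/j.png',np.hstack([cv2.resize(a['img'][y-45:y+35,x-40:x+40,::-1],(400,400),interpolation=cv2.INTER_CUBIC),cv2.resize(b['img'][170:240,325:395,::-1],(400,400),interpolation=cv2.INTER_CUBIC)]));print(x-40,y-45)
```

```text
t 21.3 p [ 479.4 -232.3  168.5] yang -1.4961 tilt [-0.001  0.    -1.   ] F [ 0.6  0.4 -1.4] open 0.337 g 59.6 j [-0.53  0.31  1.68 -0.    1.15  0.97]
side ring_center [(0.58, [327.4, 153.6]), (0.46, [293.8, 124.7])]
side pliers [(0.81, [331.0, 154.9])]
[ 502.30362428 -230.56284018   90.51857911] [285.64725712 135.86954724]
top ring_center [(0.82, [346.9, 250.3]), (0.55, [363.1, 200.9])]
top pliers [(0.81, [345.6, 250.1]), (0.62, [361.9, 201.4]), (0.25, [276.6, 176.4])]
[ 502.30362428 -230.56284018   90.51857911] [366.55829076 191.96240061]
245 90
```

View pics/j.png

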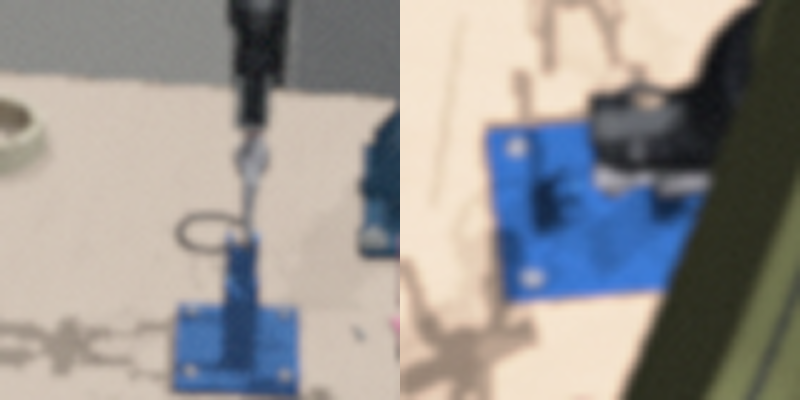

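The pliers hang upright from the gripper and are clear of the stand. The spread circlip shows at side pixel (286.9,136.1), against (285.6,135.9) predicted. I'll fit it numerically.

```bash
cat > fr.py <<'E'
from fit import *
from scipy.ndimage import gaussian_filter
def ringfit(c,p0,z,cmax,verbose=1):
    u=proj(c,[p0[0],p0[1],z]);x,y=map(int,u);box=(x-14,y-10,x+15,y+11)
    g=cv2.cvtColor(c["img"],cv2.COLOR_RGB2GRAY)[box[1]:box[3],box[0]:box[2]].astype(float)
    w=np.ones_like(g);w[:,max(0,cmax-box[0]):]=0
    bg=np.median(g[w>0])
    def model(p):
        X,Y,ro,ri,k,b=p;m=np.zeros(((box[3]-box[1])*S,(box[2]-box[0])*S),np.uint8)
        o=np.zeros_like(m);i=np.zeros_like(m);fill(0,box,circ(c,X,Y,z,ro),o);fill(0,box,circ(c,X,Y,z,ri),i);o[i>0]=0
        return b-k*gaussian_filter(cv2.resize(o.astype(np.float32),(g.shape[1],g.shape[0]),interpolation=cv2.INTER_AREA),.7)
    f=lambda p:np.sum(w*(model(p)-g)**2)
    best=None
    for d in([0,0],[4,0],[-4,0],[0,4],[0,-4]):
        q=np.array([p0[0]+d[0],p0[1]+d[1],21.5,18,120,bg]);sx=np.vstack([q]+[q+np.eye(6)[k]*[3,3,1,1,30,10][k] for k in range(6)])
        r=minimize(f,q,method="Nelder-Mead",options=dict(initial_simplex=sx,maxiter=600))
        if best is None or r.fun<best.fun:best=r
    print("ring",best.x.round(1),round(best.fun),"null",round(np.sum(w*(g-bg)**2)))
    return best.x
E
python3 - <<'E'
from fr import *
a=optics.capture("side");s=ctrl.sense()
for z in(88,89,90):ringfit(a,[502,-230.5],z,291)
E
```

```text
ring [ 498.2 -232.7   22.2   19.   159.2  193.7] 64798 null 190657
ring [ 498.7 -230.7   21.8   17.9  134.   194.2] 64303 null 190657
ring [ 499.  -229.3   22.2   17.5  115.1  194.2] 64246 null 190657
```

arm_command(
  targets=[
    [0.005,-0.015,0,0,0,0,0.2],
    [0.0095,-0.0285,0,0,0,0,0.2],
    [0.0095,-0.0285,0,0,0,0,0.2],
    [0.0095,-0.0285,0,0,0,0,0.2],
    [0.0095,-0.0285,0,0,0,0,0.2],
    [0.0095,-0.0285,0,0,0,0,0.2],
    [0.0095,-0.0275,0,0,0,0,0.2],
    [0.005,-0.015,0,0,0,0,0.2],
    [0.0025,-0.0067,0,0,0,0,0.2],
    [0,0,0,0,0,0,0.2],
  ],
)

```text
time: 22.65
position: [533.7, -20.5, 168.7]
ee_rot: [3.139, 0.12, -0.0]
ft_force: [0.4, 0.3, -2.2]
opening: 0.338
grasp_force: 59.6
```

arm_command(
  targets=[
    [0,0,0.005,0,0,0,0.2],
    [0,0,0.005,0,0,0,0.2],
    [0,0,0,0,0,0,0.2],
    [0,0,0,0,0,0,0.2],
    [0,0,0,0,0,0,0.2],
    [0,0,0,0,0,0,0.2],
    [0,0,0,0,0,0,0.2],
    [0,0,0,0,0,0,0.2],
    [0,0,0,0,0,0,0.2],
    [0,0,0,0,0,0,0.2],
  ],
)

```text
time: 23.65
position: [533.7, -21.1, 158.9]
ee_rot: [3.139, 0.118, 0.0]
ft_force: [-0.5, 0.8, -2.3]
opening: 0.332
grasp_force: 59.6
```

Run:
```python
from fr import *
a=optics.capture("side");s=st();p=s["position"];z=p[2]-79.4
print(z,proj(a,[552.7,-19.5,z]),proj(a,[552.7,-19.5,62]))
for zz in(z-1,z,z+1):ringfit(a,[552.7,-19.5],zz,400)
g=cv2.cvtColor(a["img"],cv2.COLOR_RGB2GRAY)
print("cols 245-274")
for r in range(168,194):print(r,g[r,245:275].tolist())
```

```text
t 23.7 p [533.7 -21.1 158.8] yang -1.4959 tilt [ 0. -0. -1.] F [-0.7  0.1 -1.4] open 0.334 g 59.6 j [-0.12  0.32  1.69  0.    1.13  1.38]
79.43215924239544 [258.95374922 178.82396752] [258.9798862  183.95015091]
ring [552.1 -21.7  23.5  18.3  83.3 186.2] 322019 null 614113
ring [552.3 -20.4  23.4  18.8  98.  189. ] 257937 null 587352
ring [551.9 -19.2  24.2  17.9  76.8 189.5] 256297 null 587352
cols 245-274
168 [202, 201, 203, 202, 202, 202, 203, 202, 203, 201, 203, 203, 202, 202, 202, 203, 201, 199, 194, 183, 178, 173, 167, 160, 162, 186, 199, 203, 203, 204]
169 [204, 202, 204, 203, 203, 203, 203, 203, 202, 201, 203, 203, 202, 204, 203, 203, 202, 198, 194, 181, 173, 167, 162, 157, 163, 189, 200, 202, 202, 202]
170 [203, 203, 202, 202, 203, 203, 202, 203, 202, 204, 203, 204, 203, 202, 203, 203, 203, 202, 196, 177, 159, 152, 146, 146, 162, 188, 195, 196, 196, 199]
171 [203, 202, 202, 202, 202, 202, 203, 203, 203, 202, 203, 203, 203, 203, 202, 202, 202, 202, 197, 177, 146, 134, 130, 139, 166, 191, 198, 199, 197, 197]
172 [203, 204, 201, 201, 202, 202, 202, 203, 203, 203, 200, 197, 198,
[... 2636 characters left out ...]
114, 112, 112, 114, 124, 135, 156, 177, 184, 183, 181, 184, 186, 184, 183, 188, 192]
190 [147, 125, 105, 113, 130, 147, 152, 148, 131, 110, 106, 109, 108, 114, 111, 112, 120, 127, 133, 144, 164, 173, 171, 166, 168, 167, 157, 150, 154, 166]
191 [143, 133, 126, 128, 141, 148, 148, 142, 129, 112, 105, 106, 111, 111, 114, 119, 124, 128, 128, 135, 149, 164, 163, 158, 157, 148, 128, 113, 118, 136]
192 [148, 147, 144, 146, 150, 152, 147, 138, 126, 105, 98, 100, 108, 110, 117, 116, 120, 116, 118, 124, 133, 158, 159, 155, 152, 144, 122, 106, 110, 128]
193 [145, 147, 149, 147, 151, 153, 144, 138, 123, 105, 89, 88, 94, 100, 101, 104, 106, 107, 116, 118, 135, 161, 159, 153, 151, 149, 140, 131, 133, 140]
```

The circlip's bands are at cols 251.3 and 266.4 (centre 258.85) and the shaft's centre is at 258.8, so x is aligned. The row also agrees with y within 1 mm. Small y trim, then down in stages.

arm_command(
  targets=[
    [0,-0.0005,0.002,0,0,0,0.2],
    [0,0,0.003,0,0,0,0.2],
    [0,0,0.003,0,0,0,0.2],
    [0,0,0.003,0,0,0,0.2],
    [0,0,0.003,0,0,0,0.2],
    [0,0,0.003,0,0,0,0.2],
    [0,0,0.003,0,0,0,0.2],
    [0,0,0.002,0,0,0,0.2],
    [0,0,0,0,0,0,0.2],
    [0,0,0,0,0,0,0.2],
  ],
)

```text
time: 24.7
position: [533.6, -20.6, 136.8]
ee_rot: [-3.139, -0.117, 0.0]
ft_force: [0.2, -0.4, -1.5]
opening: 0.335
grasp_force: 59.6
```

```bash
python3 -c "
from h import *
for k in range(4): st();optics.capture('side')
"
```

```text
t 24.7 p [533.6 -20.6 136.8] yang -1.496 tilt [-0.  0. -1.] F [ 0.2 -0.4 -1.5] open 0.335 g 59.6 j [-0.12  0.34  1.72  0.    1.08  1.38]
t 24.75 p [533.7 -20.6 136.9] yang -1.496 tilt [ 0. -0. -1.] F [ 0.2  0.1 -1.8] open 0.338 g 59.6 j [-0.12  0.34  1.72  0.    1.08  1.38]
t 24.8 p [533.8 -20.7 137. ] yang -1.4959 tilt [ 0. -0. -1.] F [ 0.6 -0.6 -2.4] open 0.338 g 59.6 j [-0.12  0.34  1.72 -0.    1.08  1.38]
t 24.85 p [533.8 -20.7 137. ] yang -1.4959 tilt [ 0. -0. -1.] F [ 0.2  0.7 -2.2] open 0.337 g 59.6 j [-0.12  0.34  1.72 -0.    1.08  1.38]
```

No contact (only the pliers' 1.7 N weight). On down to the groove.

arm_command(
  targets=[
    [0,0,0.002,0,0,0,0.2],
    [0,0,0.003,0,0,0,0.2],
    [0,0,0.003,0,0,0,0.2],
    [0,0,0.003,0,0,0,0.2],
    [0,0,0.003,0,0,0,0.2],
    [0,0,0.003,0,0,0,0.2],
    [0,0,0.002,0,0,0,0.2],
    [0,0,0.0005,0,0,0,0.2],
    [0,0,0,0,0,0,0.2],
    [0,0,0,0,0,0,0.2],
  ],
)

```text
time: 25.9
position: [533.7, -20.6, 117.4]
ee_rot: [3.139, 0.118, 0.0]
ft_force: [0.3, 0.1, -2.4]
opening: 0.337
grasp_force: 59.6
```

Run:
```python
from h import *
for k in range(3):
    s=st();a=optics.capture('side')
g=cv2.cvtColor(a["img"],cv2.COLOR_RGB2GRAY).astype(int);d=a["img"][:,:,0].astype(int)-a["img"][:,:,2]
for z in(34,37.5,40):print(z,proj(a,[552.7,-19.5,z]).round(1),"front band",proj(a,[552.7,0.5,z]).round(1))
for r in range(184,204):print(r,g[r,246:273].tolist(), d[r,252:266:3].tolist())
```

```text
t 25.9 p [533.7 -20.6 117.4] yang -1.496 tilt [ 0. -0. -1.] F [ 0.3  0.1 -2.4] open 0.337 g 59.6 j [-0.12  0.37  1.74 -0.    1.03  1.38]
t 25.95 p [533.8 -20.6 117.4] yang -1.496 tilt [ 0. -0. -1.] F [-0.1 -0.1 -2.1] open 0.337 g 59.6 j [-0.12  0.37  1.74  0.    1.03  1.38]
t 26.0 p [533.8 -20.7 117.5] yang -1.496 tilt [ 0. -0. -1.] F [ 0.2 -0.2 -1.3] open 0.337 g 59.6 j [-0.12  0.37  1.74 -0.    1.03  1.38]
34 [259. 192.] front band [257.9 196.6]
37.5 [259. 191.] front band [257.9 195.6]
40 [259.  190.3] front band [257.9 194.9]
184 [202, 202, 203, 204, 204, 203, 198, 180, 154, 137, 132, 128, 118, 117, 127, 134, 133, 137, 142, 135, 135, 134, 148, 185, 200, 204, 204] [27, -1, -7, -4, 6]
185 [202, 202, 203, 204, 204, 204, 198, 174, 146, 136, 134, 131, 126, 125, 129, 133, 130, 130, 136, 129, 129, 128, 147, 186, 201, 204, 204] [26, -2, -5, -3, 6]
186 [201, 202, 203, 203, 204, 202, 194, 164, 134, 131, 134, 131, 131, 131, 130, 131, 127, 124, 138, 134, 126, 131, 145, 185, 202, 203, 203] [25, -3, -4, -5, 7]
187 [197, 197, 196, 197, 198, 195, 178, 144, 113, 118, 124, 125, 130, 128, 131, 128,
[... 1889 characters left out ...]
32, 135, 135, 138, 135, 139, 141, 148] [25, 66, 72, 75, 76]
200 [109, 108, 110, 107, 109, 105, 107, 110, 112, 110, 114, 116, 119, 122, 123, 128, 131, 136, 133, 133, 136, 134, 136, 137, 137, 138, 143] [16, 65, 71, 76, 74]
201 [110, 111, 110, 110, 111, 104, 106, 108, 112, 110, 114, 116, 118, 122, 124, 128, 129, 131, 131, 129, 134, 135, 138, 139, 141, 143, 142] [1, 56, 69, 73, 55]
202 [118, 115, 112, 110, 110, 109, 106, 106, 107, 109, 114, 115, 120, 125, 128, 128, 125, 125, 127, 131, 134, 137, 139, 141, 146, 149, 146] [-5, 27, 57, 57, 23]
203 [131, 125, 120, 118, 117, 114, 115, 116, 113, 112, 110, 112, 116, 123, 125, 124, 121, 125, 131, 135, 138, 140, 140, 142, 149, 150, 145] [-9, 3, 26, 24, 0]
```

Free of contact at nominal 38 mm. I'll verify the height by touching the spacer lightly, in small steps.

arm_command(
  targets=[
    [0,0,0.0005,0,0,0,0.2],
    [0,0,0.0005,0,0,0,0.2],
    [0,0,0.0005,0,0,0,0.2],
    [0,0,0.0005,0,0,0,0.2],
    [0,0,0,0,0,0,0.2],
    [0,0,0,0,0,0,0.2],
    [0,0,0,0,0,0,0.2],
    [0,0,0,0,0,0,0.2],
    [0,0,0,0,0,0,0.2],
    [0,0,0,0,0,0,0.2],
  ],
)

```text
time: 27.05
position: [533.7, -20.7, 115.5]
ee_rot: [3.139, 0.117, 0.001]
ft_force: [-0.7, 1.2, 3.3]
opening: 0.335
grasp_force: 60.4
```

arm_command(
  targets=[
    [0,0,0.0005,0,0,0,0.2],
    [0,0,0,0,0,0,0.2],
    [0,0,0,0,0,0,0.2],
    [0,0,0,0,0,0,0.2],
    [0,0,0,0,0,0,0.2],
    [0,0,0,0,0,0,0.2],
    [0,0,0,0,0,0,0.2],
    [0,0,0,0,0,0,0.2],
    [0,0,0,0,0,0,0.2],
    [0,0,0,0,0,0,0.2],
  ],
)

```text
time: 28.05
position: [533.7, -20.7, 115.5]
ee_rot: [3.139, 0.118, 0.001]
ft_force: [-1.7, 0.4, 7.0]
opening: 0.336
grasp_force: 60.8
```

arm_command(
  targets=[
    [0,0,0.0005,0,0,0,0.2],
    [0,0,0,0,0,0,0.2],
    [0,0,0,0,0,0,0.2],
    [0,0,0,0,0,0,0.2],
    [0,0,0,0,0,0,0.2],
    [0,0,0,0,0,0,0.2],
    [0,0,0,0,0,0,0.2],
    [0,0,0,0,0,0,0.2],
    [0,0,0,0,0,0,0.2],
    [0,0,0,0,0,0,0.2],
  ],
)

```text
time: 29.05
position: [533.7, -20.7, 115.4]
ee_rot: [3.139, 0.117, 0.001]
ft_force: [-3.6, 0.6, 10.5]
opening: 0.336
grasp_force: 61.3
```

Touch found at TCP ≈ 115.6 (circlip at 35.5 mm). Backing up 3 mm puts it at about 37.4 mm, mid-groove.

arm_command(
  targets=[
    [0,0,-0.001,0,0,0,0.2],
    [0,0,-0.001,0,0,0,0.2],
    [0,0,-0.001,0,0,0,0.2],
    [0,0,0,0,0,0,0.2],
    [0,0,0,0,0,0,0.2],
    [0,0,0,0,0,0,0.2],
    [0,0,0,0,0,0,0.2],
    [0,0,0,0,0,0,0.2],
    [0,0,0,0,0,0,0.2],
    [0,0,0,0,0,0,0.2],
  ],
)

```text
time: 30.05
position: [533.6, -20.6, 117.3]
ee_rot: [3.139, 0.117, 0.0]
ft_force: [-0.2, 0.2, -1.8]
opening: 0.338
grasp_force: 59.6
```

Run:
```python
from h import *
for k in range(3):
    s=st();a=optics.capture('side')
g=cv2.cvtColor(a["img"],cv2.COLOR_RGB2GRAY).astype(int)
print([g[r,258] for r in range(190,200)])
print("side band cols r190-193",[g[r,248:271].tolist() for r in(191,192)])
```

```text
t 30.05 p [533.6 -20.6 117.3] yang -1.496 tilt [ 0. -0. -1.] F [-0.2  0.2 -1.8] open 0.338 g 59.6 j [-0.12  0.37  1.74 -0.    1.03  1.38]
t 30.1 p [533.6 -20.6 117.3] yang -1.496 tilt [ 0. -0. -1.] F [-0.3 -0.5 -2.5] open 0.337 g 59.6 j [-0.12  0.37  1.74 -0.    1.03  1.38]
t 30.15 p [533.7 -20.7 117.3] yang -1.4959 tilt [ 0. -0. -1.] F [ 0.   0.5 -1.4] open 0.334 g 59.6 j [-0.12  0.37  1.74 -0.    1.03  1.38]
[np.int64(116), np.int64(114), np.int64(114), np.int64(100), np.int64(87), np.int64(79), np.int64(99), np.int64(125), np.int64(129), np.int64(120)]
side band cols r190-193 [[121, 136, 133, 108, 98, 110, 107, 102, 108, 111, 114, 121, 118, 111, 105, 116, 120, 118, 124, 137, 148, 152, 146], [142, 146, 137, 106, 92, 102, 102, 97, 103, 108, 114, 116, 111, 102, 98, 107, 114, 108, 113, 131, 144, 147, 136]]
```

Contact-free, still, upright, squeezed, and level with the groove. Handing in.

```bash
python3 -c "
from h import *
print(ctrl.sign_off())"
```

```text
the job is handed in; nothing more can be done
None
```

I handed the job in at about 30 s. The brass spacer is on the shoulder. The spread circlip sits about 37.3 mm up the axle, level with the groove, and the pliers are held upright and squeezed with no contact force on the spacer or axle. `sign_off()` returned no verdict, so I don't know how it was judged.

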